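# Zero the photometer with its pedal, then hold the filter slide in its slot

## Task

With the photometer's slot still empty, zero it: press the sprung pedal right down to its stop, keep it there for about half a second, and let it come all the way up again. Then take the narrow filter slide (the one with the round window) from the rack by its tab, lower it upright through the slot in the top of the photometer until the whole round window is below the top, and finish still gripping it there: it hangs from the gripper with the underside of its tab clearly above the photometer, not resting on it and not let go. Leave the wide slide in the rack and the glassware, bottle and vials where they stand.

Things in the scene. Friction and masses are not known exactly. Their poses are not given: they have to be found in the camera images.
- slide_mid (a point): Centre of the upright narrow slide, 48 mm above its foot, z up. About 60 g, same both ways round. Aluminium blade 6 (local x) x 34 (y) x 62 mm tall, lowest 4 mm tapered; round amber window 18 mm across, centre 18 mm above the foot, so hidden in the rack. On top a black grip tab 10 (x) x 24 (y) x 34 mm tall, 14 to 48 mm above this point, its underside 2 mm proud of each blade face.
- wide_slide_mid (a point): The other slide in the rack, to be left alone: same build and height, but its blade is 48 mm wide with a rectangular window high up; too wide for the slot. This point is 48 mm above its foot; axes as for the narrow slide.
- rack: White plastic rack block, fixed, 50 (x) x 150 (y) x 35 mm tall; origin at the centre of its underside. Two pockets open at the top at y = +36 and -36 mm, each 8 (x) by 50 mm (y), floor 4 mm above the table. Either slide may be in either pocket.
- reader: The photometer: a fixed white box with a flat top, 150 (x) x 190 (y) x 100 mm tall; origin at the centre of its underside. The slot is in the middle of its top, which is 12 mm thick; below it a dark, roomy hollow, floor 75 mm below the top.
- slot (a point): Centre of the slot's mouth, level with the photometer's top (100 mm above the table), z up. The slot is 8 mm (local x) by 36 mm (local y), 2 mm more than the blade each way, with a 2 mm chamfer at the mouth. The slide's x goes along the slot's x, either way round. The slide's tab is too thick for it and would catch on the top.
- pedal_base: The pedal's fixed black base, 150 (x) x 90 (y) x 10 mm; origin at the centre of its underside. The pedal's hinge runs along y at x = +60 mm, 22 mm above the table; the ribbed steel plate (125 long, 76 wide, 7 mm thick) rises from it towards -x.
- pedal_pad (a point): Pressing point on the upper face of the pedal plate, on its middle line, 90 mm from the hinge, 35 mm short of the free end. Up, the plate slopes at 0.28 rad and this point is 50 mm above the table; at the stop it is nearly level and this point 27 mm above the table. Axes as the base's when the pedal is up; they tip with it.
- pedal (a joint): Pedal angle in rad: 0 up, growing as it is pressed, hard stop at 0.26. A spring returns it; at the pressing point it takes about 4 N to start and 8 N at the stop.
- flask: Conical glass flask, 72 mm across the foot, 108 mm tall, bystander; origin at its foot.
- beaker: Glass beaker, 64 mm across, 80 mm tall, bystander; origin at its foot.
- dropper: Small amber bottle with a black cap, 34 mm across, 85 mm tall, standing behind the pedal, bystander; origin at its foot.
- dish: Shallow glass dish, 70 mm across, 15 mm tall, behind the photometer, bystander; origin at its foot.
- vial_a: Clear vial with a white cap, 22 mm across, 50 mm tall, standing between the task's things, bystander; origin at its foot.
- vial_b: Amber vial with a black cap, 22 mm across, 50 mm tall, standing between the task's things, bystander; origin at its foot.
There are look-alikes about, which are no part of the job. Leave any green look-alike of the reader alone.

How it is judged:
By the outcome, as a careful person would: the job done as asked, in the order asked, and still so for the second after the job is handed in, while the arm keeps its last pose, push and grip.
It also fails if it takes over 59 s, if anything falls off the work surface, if the arm or the gripper's body presses on something with over 40 N, if the wrist force passes 120 N, or if a joint passes its speed limit or range.

## Robot

A 6-joint arm with a two-finger parallel gripper is mounted at the origin on the work surface. World frame = base frame: x ahead of the robot, y to its left, z up, the work surface at z = 0. Lengths are in mm, angles in rad, forces in N, time in s.
With the tool pointing down it reaches from about 250 to 775 mm from the base axis. Payload 4 kg.
Tool frame: the origin (TCP) lies on the centre line of the jaws, within the pads' length; the fingertips stand 25 mm ahead of it and the grasp point (between the pads) lies 6 mm ahead of it; x points along the fingers, y is the direction in which the jaws open and shut, and the axes are right-handed (so a half turn about x gives the same grasp; the last joint's range is limited). The gripper opens to 94 mm and grips with 3 to 60 N. Pads are 16 mm wide; open, the fingers measure 119 mm over their backs; the gripper's body (75 mm by 177 mm) begins 78 mm behind the grasp point.
Start: joints at [1.222, 0.087, 1.371, -0, 1.684, -0.103], TCP at [133.841, 533.483, 230.506] pointing down, gripper open.
Joint ranges: [-3.1, 3.1], [-0.76, 2.03], [0.27, 2.55], [-1.08, 4.22], [0.17, 2.65], [-2.57, 2.57]. Speed limits (rad/s): [2.79, 2.79, 3.14, 3.14, 3.14, 3.14].

## Interface

Orientations are given as a unit quaternion [w, x, y, z].
In Python, from cell import sensors, cams, ticket, nets gives the robot as it stands.
- The arm moves only by the tool play_rows, never from a script. Its argument "deltas" is a list of rows, each a list of 3 entries, a list of its own where there are three numbers: the gripper command: -1 is shut, 1 is fully open, values between are in proportion, then the shift along the tool's x, y, z in m, then the turn, a rotation vector about the tool's x, y, z in degrees. In form: [[hand, [tx, ty, tz], [ax, ay, az]], ...]. A call has 1 to 10 rows; each row is the pose to reach, as a shift and turn from the pose commanded when the call began, along the tool's axes at that moment; what a row does not reach only later rows make up. A row lasts 1/8 s, in which the tool goes at most 62.5 mm and 10.7 degrees, less where a joint would pass 70% of its speed; a pose out of reach is approached as far as the arm can. A call with a gripper value outside its range is refused whole. The fingers move at their own pace and stop on an object; "grip_force" is the grip in N (left out, the last holds). Time passes only in rows, so rows that repeat a pose let the fingers close. It gives the time, the measured TCP pose, the force and the opening at its end, in the units of the state.
- sensors.read_state(): the state, without advancing time (a new reading comes with each control period).
- cams.snapshot(name): name is "scene" or "top"; returns a dict with "frame" (384x512x3 uint8, blue, green, red), "vertical_fov" (degrees; the focal length in pixels is half the picture's height over the tangent of half this angle, whatever the lens; pixels are square), "cx", "cy" (the principal point, pixels), "distortion" ([k1, k2, p1, p2, k3] as OpenCV has them; the pictures are not rectified), "xyz" and "attitude" of the camera in the world. Camera axes: x right, y down, z forward; pixel columns grow to the right and rows downward; lengths in mm; the calibration is good to about 2 mm. A picture is of the moment at which its call begins. There is no depth.
- ticket.sign_off(): hands the job in, once; it reports no verdict.
Trained networks look in the newest picture that a camera, given by its name, has taken for a name from the list of things; names that differ only in an ending like _2 or _b are one class to them, and where a whole thing is asked for, a point or a joint stands for the part that bears it (a point fixed in the world has none). Each returns a list of dicts, best first, with "score" (0 to 1); they miss things now and then, are a little off and sometimes report something else, mostly with a low value. They report only what shows in the picture. A call takes as long as a camera call. They do not tell look-alikes from the thing itself.
- nets.masks_of(camera, query): "pixels" (384x512 bool, what is visible of it) and "extent" ([centre column, centre row, width, height] in pixels, round what is visible of it).
The state is a dict: "clock": time; "q": joint angles; "dq": joint speeds; "tau": joint torques, N m; "tcp_pos": TCP position; "ee_rot": TCP orientation; "ft_force": force on the tool from outside, world axes, zero at the start; "ft_torque": the same for the moment, N m; "finger_gap": finger opening in mm.
Only numpy, scipy, OpenCV 4.12 (cv2) and the standard library are available. Lean on these libraries where they do the work, as an engineer would, in place of code of your own. Each camera call takes 0.05 s, during which the arm holds its last target.

## Working session

There is one attempt and no reset: what is moved stays moved. The work goes in short steps, Python scripts to look and compute and a tool call to move; the robot and the scene stay as the last step left them, time stands still between calls to the robot, and variables do not carry over. Pictures are saved under pics/ and viewed, and the job is handed in when it is done.

Besides the shell and the picture viewer there is one more tool, called after ">>>" as name(argument=value, ...) on one line, values as JSON. play_rows: Moves the arm, as the interface text tells. Its arguments: {"type":"object","properties":{"deltas":{"type":"array","items":{"type":"array"}},"grip_force":{"type":"number"}},"required":["deltas"]}

```bash
mkdir -p pics; ls; python3 - <<'E'
from cell import sensors, cams
import cv2
s=sensors.read_state(); print(s)
for n in ("scene","top"):
    d=cams.snapshot(n); cv2.imwrite(f"pics/{n}0.png",d["frame"]); print({k:v for k,v in d.items() if k!="frame"})
E
```

```text
pics
{'clock': 0.0, 'q': array([ 1.22191435e+00,  8.79042584e-02,  1.37220290e+00, -9.26650352e-06,
        1.68362624e+00, -1.03079160e-01]), 'dq': array([-0.00082826, -0.00080537, -0.00090909,  0.00096022,  0.00029451,
        0.00038246]), 'tau': array([-1.78230803e-03, -3.40198731e+01, -3.02420712e+01,  7.16372626e-02,
        3.33174190e-02, -1.45015206e-04]), 'tcp_pos': array([133.6616597 , 533.00480563, 229.35792281]), 'ee_rot': array([ 0.7016063 ,  0.08594776,  0.70193913, -0.08742447]), 'ft_force': array([-0.17400741, -0.60333631,  0.18629733]), 'ft_torque': array([-0.00827819, -0.03224296,  0.05401473]), 'finger_gap': 94.35379914975067}
{'vertical_fov': 56.400301622832735, 'cx': 261.58345502587713, 'cy': 193.52387504934973, 'distortion': array([-0.03637002,  0.        ,  0.        ,  0.        ,  0.        ]), 'xyz': array([1177.2981195 ,  -38.35547269,  665.17732575]), 'attitude': array([-0.29576849,  0.67696921,  0.61888163, -0.26686928])}
{'vertical_fov': 50.25502592502153, 'cx': 252.87724838296094, 'cy': 189.44746997408637, 'distortion': array([-0.12323947,  0.        ,  0.        ,  0.        ,  0.        ]), 'xyz': array([ 319.94678136,   -1.21112082, 1207.61800939]), 'attitude': array([ 0.0740847 , -0.67960368,  0.72600524, -0.07461021])}
```

View pics/scene0.png

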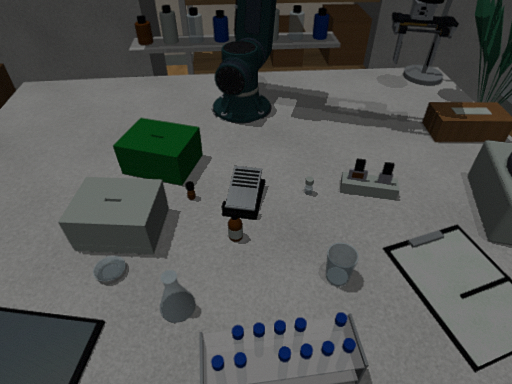

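View pics/top0.png

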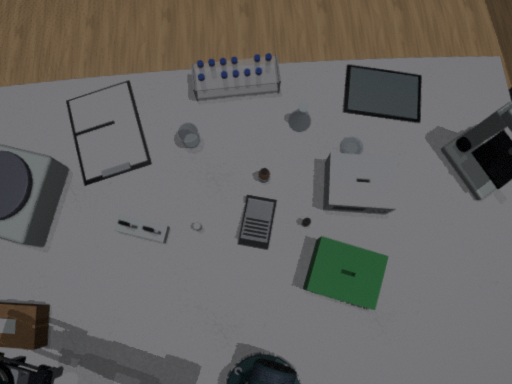

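The top view shows the rack at (142,231) with two tabs at (124,224) and (150,230). The pedal is at (258,221), the white photometer at (361,184), and the green look-alike at (347,273), which I'll leave alone. Next I'll measure these.

```bash
cat > h.py <<'E'
import numpy as np, cv2
from cell import sensors, cams, nets
from scipy.spatial.transform import Rotation as R
def rot(q): return R.from_quat([q[1],q[2],q[3],q[0]])
class Cam:
    def __init__(s,n):
        d=cams.snapshot(n); s.f=d["frame"]; s.n=n
        f=192/np.tan(np.radians(d["vertical_fov"])/2)
        s.K=np.array([[f,0,d["cx"]],[0,f,d["cy"]],[0,0,1.]]); s.D=np.array(d["distortion"]); s.c=np.array(d["xyz"]); s.R=rot(d["attitude"]).as_matrix()
    def plane(s,uv,z):
        p=cv2.undistortPoints(np.array(uv,float).reshape(-1,1,2),s.K,s.D).reshape(-1,2)
        r=np.c_[p,np.ones(len(p))]@s.R.T
        return s.c+r*((z-s.c[2])/r[:,2])[:,None]
    def proj(s,P):
        P=np.array(P,float).reshape(-1,3)
        rv,_=cv2.Rodrigues(s.R.T); return cv2.projectPoints(P,rv,-s.R.T@s.c,s.K,s.D)[0].reshape(-1,2)
def crop(f,x0,y0,w,h,k,name):
    cv2.imwrite(name,cv2.resize(f[y0:y0+h,x0:x0+w],None,fx=k,fy=k,interpolation=cv2.INTER_CUBIC))
E
python3 - <<'E'
from h import *
t=Cam("top"); s=Cam("scene")
print(t.proj([[0,0,0],[133,533,230]]),s.proj([[0,0,0],[133,533,230]]))
for n in ["slide_mid","wide_slide_mid","rack","reader","pedal_base","pedal","dropper","vial_a","vial_b"]:
    for c in (t,s):
        for m in nets.masks_of(c.n,n):
            print(n,c.n,round(m["score"],2),np.round(m["extent"],1))
crop(t.f,100,205,90,50,8,"pics/rack_t.png")
crop(s.f,330,140,80,70,8,"pics/rack_s.png")
crop(t.f,310,135,100,90,7,"pics/read_t.png")
crop(s.f,60,165,120,95,6,"pics/read_s.png")
crop(t.f,225,155,100,105,6,"pics/ped_t.png")
crop(s.f,180,155,140,95,5,"pics/ped_s.png")
E
```

```text
[[262.52797394 390.36264497]
 [ 37.12251346 366.1165261 ]] [[241.79278495 107.32606753]
 [413.57481844  56.17314372]]
slide_mid scene 0.52 [388.3 174.7  14.8  17.2]
wide_slide_mid scene 0.72 [356.8 171.3  16.3  21. ]
rack top 0.88 [144.1 228.2  55.1  26.4]
rack top 0.19 [255.2 220.9  38.2  56. ]
rack scene 0.64 [369.3 185.1  58.4  27.9]
rack scene 0.31 [243.8 194.   43.3  51.6]
rack scene 0.2 [242.8 187.2  36.1  41.6]
reader top 0.98 [359.7 184.7  73.6  62.3]
reader top 0.61 [344.6 271.8  85.5  70.6]
reader scene 0.86 [115.2 214.8 110.6  79.8]
reader scene 0.8 [159.8 150.7  89.7  68.9]
pedal_base top 0.65 [253.4 222.4  34.8  57.3]
pedal_base scene 0.94 [244.  193.   43.2  53.6]
pedal_base scene 0.37 [342.6 263.7  35.8  42. ]
pedal top 0.82 [255.7 224.3  30.4  49.6]
pedal scene 0.68 [244.6 188.   31.8  43.2]
dropper top 0.44 [197.3 227.1   7.3  10.5]
dropper scene 0.58 [237.2 227.3  13.3  28.5]
vial_a top 0.51 [308.3 223.7   8.2   7.2]
vial_a top 0.43 [197.8 227.1   2.6   9.3]
vial_a scene 0.61 [309.9 185.4   6.9  23.9]
vial_a scene 0.44 [190.6 189.8   9.   19.5]
vial_b top 0.51 [308.3 223.7   8.2   7.2]
vial_b top 0.43 [197.8 227.1   2.6   9.3]
vial_b scene 0.61 [309.9 185.4   6.9  23.9]
vial_b scene 0.44 [190.6 189.8   9.   19.5]
```

View pics/rack_t.png

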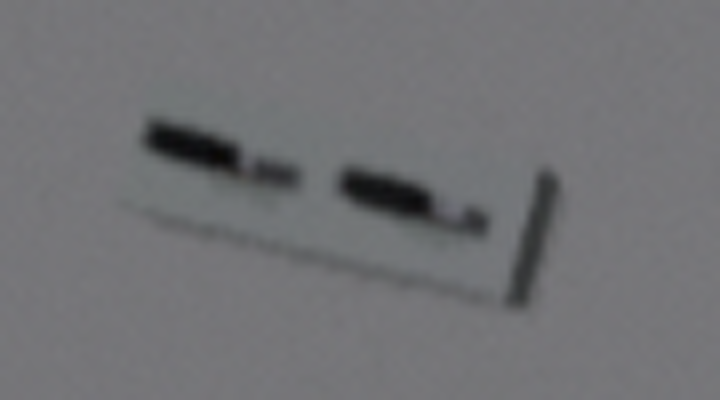

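View pics/rack_s.png

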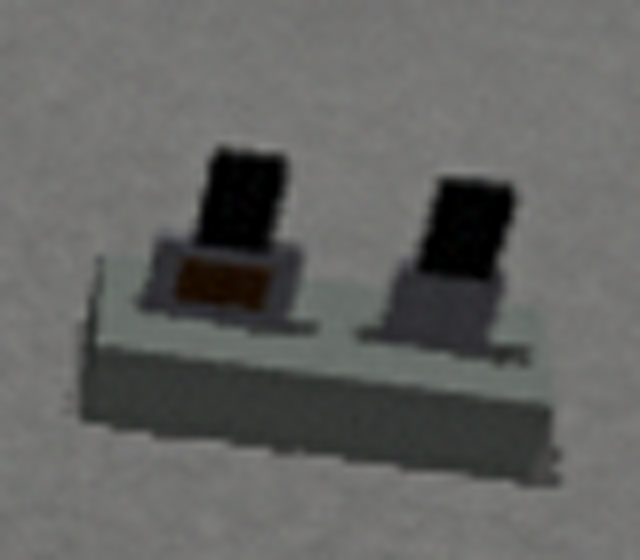

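View pics/read_t.png

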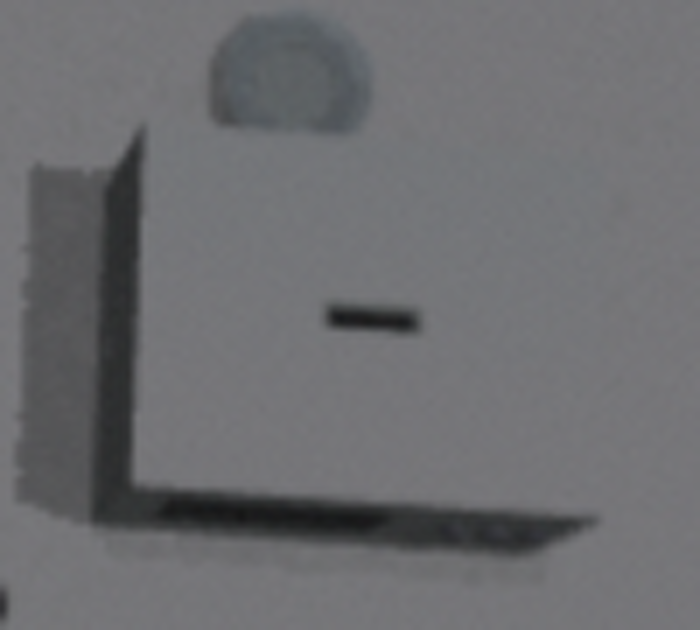

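View pics/ped_t.png

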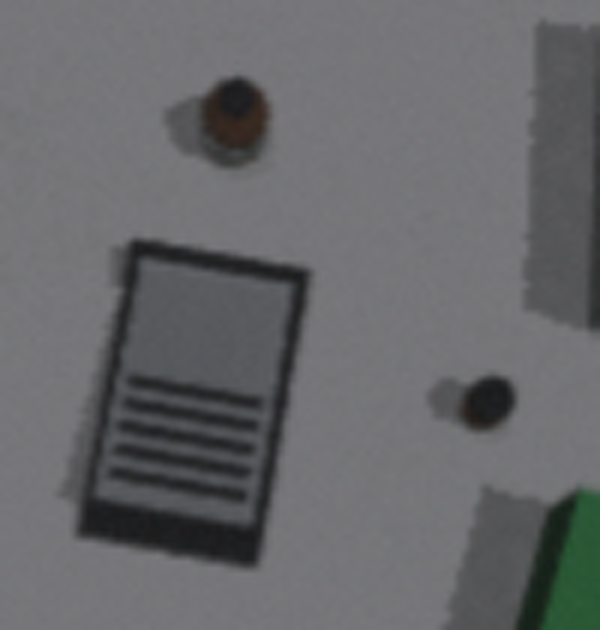

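View pics/read_s.png

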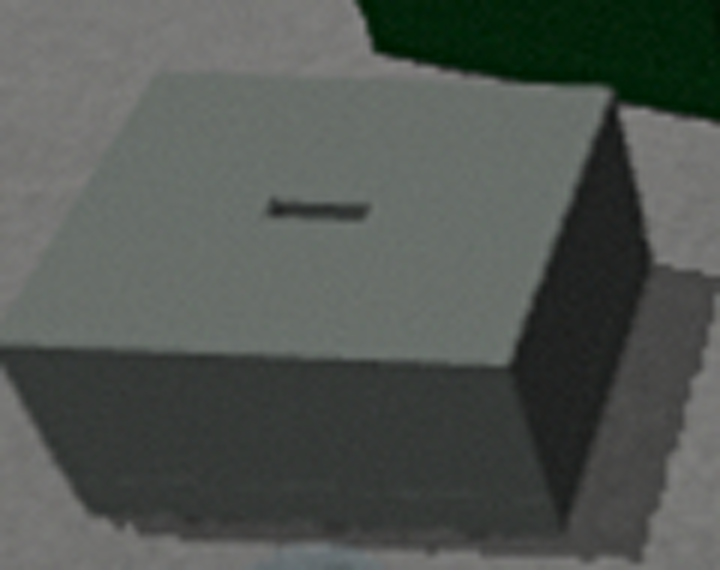

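View pics/ped_s.png

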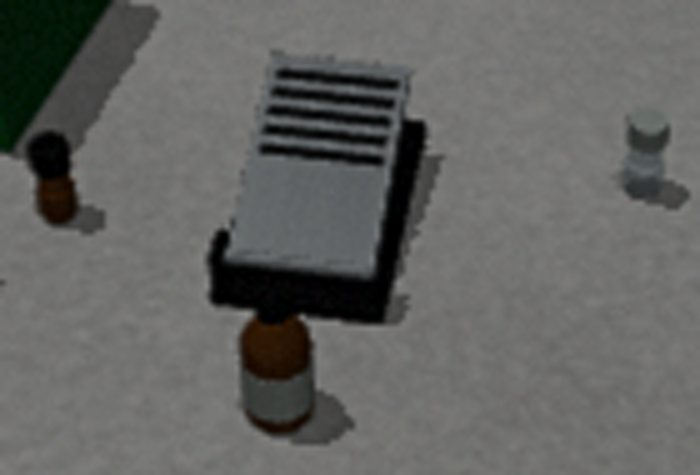

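Narrow slide candidates: the scene-right tab (388,175), whose blade is narrower with no window showing, and the scene-left tab (357,171), which has a wide blade and a rectangular window high up. I choose the first, which is the left tab (124,224) in the top view. There is one reader each in white and green, and I take the white one. The pedal's ribbed free end points towards the robot. Now I'll fit poses.

```bash
cat >> h.py <<'E'
from scipy.optimize import minimize, least_squares
def box(x,y,yaw,sx,sy,z0,z1):
    P=np.array([[a*sx/2,b*sy/2,0] for a in(-1,1) for b in(-1,1)])
    c,s=np.cos(yaw),np.sin(yaw); P=P@np.array([[c,s,0],[-s,c,0],[0,0,1]])+[x,y,0]
    return np.r_[P+[0,0,z0],P+[0,0,z1]]
S=8
def render(cam,P,win):
    x0,y0,w,h=win
    p=cam.proj(P); q=((p+0.5-[x0,y0])*S)
    m=np.zeros((h*S,w*S),np.uint8)
    cv2.fillConvexPoly(m,cv2.convexHull(np.round(q*16).astype(np.int32)),255,cv2.LINE_AA,4)
    return cv2.GaussianBlur(cv2.resize(m,(w,h),interpolation=cv2.INTER_AREA)/255.,(0,0),0.5)
def fitbox(cams_wins,size,z,p0):
    """cams_wins: list (cam,win,alpha image darkness 0..1)"""
    def cost(p):
        return sum(((render(c,box(p[0],p[1],p[2]/100,*size,*z),w)-a)**2).sum() for c,w,a in cams_wins)
    best=None
    for dy in (-8,0,8):
        q=np.array(p0,float); q[2]=q[2]*100+dy
        r=minimize(cost,q,method="Nelder-Mead",options=dict(initial_simplex=q+np.array([[0,0,0],[6,0,0],[0,6,0],[0,0,8]]),xatol=.02,fatol=1e-4))
        if best is None or r.fun<best.fun:best=r
    return best.x*[1,1,.01],best.fun
def dark(cam,win,lo,hi):
    x0,y0,w,h=win
    g=cam.f[y0:y0+h,x0:x0+w].max(axis=2).astype(float)
    return np.clip((hi-g)/(hi-lo),0,1)
E
python3 - <<'E'
from h import *
t=Cam("top"); s=Cam("scene")
def cp(uv,x0,y0,k): return (np.array(uv,float)+.5)/k-.5+[x0,y0]
def ang(a,b): d=b-a; return np.degrees(np.arctan2(d[1],d[0]))
# reader
r=t.plane(cp([[330,318],[418,321],[145,125],[130,487],[600,518],[143,490]],310,135,7),100); 
print("slot top",r[:2].mean(0),"slotangle",ang(r[1],r[0]),"left edge",ang(r[3],r[2]),"near edge",ang(r[4],r[5]), np.linalg.norm(r[2]-r[3]),np.linalg.norm(r[4]-r[5]))
q=s.plane(cp([[268,208],[370,211],[158,72],[615,90],[512,367],[0,347]],60,165,6),100)
print("slot scene",q[:2].mean(0),"ang",ang(q[0],q[1]),"far",ang(q[2],q[3]),"right",ang(q[3],q[4]),"near",ang(q[5],q[4]),np.linalg.norm(q[2]-q[3]),np.linalg.norm(q[3]-q[4]),"centre",(q[2:].mean(0)))
# rack
a=t.plane(cp([[145,120],[240,165],[340,170],[430,205]],100,205,8),100); print("tab corners top",a)
b=s.plane(cp([[218,150],[285,155],[440,178],[515,183]],330,140,8),100); print("tab tops scene L,R",b[:2].mean(0),b[2:].mean(0),ang(b[0],b[1]),ang(b[0],b[2]))
# pedal base top
c=t.plane(cp([[135,240],[310,270],[258,566],[80,535]],225,155,6),10); print("base",c,c.mean(0),ang(c[3],c[0]),ang(c[2],c[1]),np.linalg.norm(c[0]-c[3]),np.linalg.norm(c[0]-c[1]))
g=s.f[156:178,355:400].max(axis=2); print(g[8]); g=t.f[215:236,114:165].max(axis=2); print(g[8],g[6]); print(t.f[178:184,350:375].max(axis=2))
E
```

```text
slot top [ 562.49407364 -319.41894623  100.        ] slotangle 84.28581720384264 left edge -8.37301311350665 near edge 82.52238934978553 149.13832719492314 183.36734555087062
slot scene [ 565.5563002  -320.14740338  100.        ] ang 82.70254852528747 far 81.5837673765086 right -7.623591998645918 near 82.28869877067436 190.3649679543923 149.22753890137167 centre [ 565.84382233 -318.46915899  100.        ]
tab corners top [[496.4934489  369.26605928 100.        ]
 [478.81379279 335.68864931 100.        ]
 [474.98533686 300.59652365 100.        ]
 [461.04142242 269.4467726  100.        ]]
tab tops scene L,R [465.14331206 289.02700016 100.        ] [485.55869924 357.80050539 100.        ] 78.20514683325456 73.24420246071138
base [[561.40003106   7.70919804  10.        ]
 [540.46969462 -77.96251506  10.        ]
 [396.5234795  -41.6972012   10.        ]
 [417.18741331  43.54666878  10.        ]] [478.89515462 -17.10096236  10.        ] -13.955564501259875 -14.140625488995958 148.59880022114817 88.19139078827729
[ 55   4   0   3   0   5   3   4   2  11  65 120 119 118 117 124 120 119
 121
[... 453 characters left out ...]
121 120
 120 120 122 121 120 119 121 121 121 120 121 120 120 121 121]
[[120 122 120 122 120 117 105  91  90  94  96  99 103 102 103 106 108 108
  113 113 119 120 121 120 121]
 [121 120 121 122 120 116  91  59  52  54  53  60  62  68  71  71  72  76
   82  94 110 119 121 121 120]
 [121 120 122 121 120 117  92  46  33  29  31  29  32  30  36  36  39  40
   52  78 107 119 121 122 121]
 [123 122 121 121 120 117 100  74  57  52  50  47  45  44  42  40  39  37
   47  70 105 118 121 121 121]
 [119 121 120 120 123 121 120 116 112 110 107 107 104 101 102  95  85  80
   84  92 108 119 121 120 121]
 [120 120 122 121 121 122 121 120 119 118 119 120 119 119 119 118 116 117
  118 119 120 122 121 121 121]]
```

```bash
python3 - <<'E'
from h import *
t=Cam("top"); s=Cam("scene")
W={}
tw=(114,214,18,16); sw=(380,157,20,17)
ta=(t,tw,dark(t,tw,18,118)); sa=(s,sw,dark(s,sw,4,118))
# mask out beyond tab bottom/blade in scene: clip rows
for name,l in (("both",[ta,sa]),("top",[ta]),("scene",[sa])):
    print("narrow",name,fitbox(l,(10,24),(66,100),(486,358,-.29)))
tw=(140,220,15,16); sw=(351,153,20,18)
ta=(t,tw,dark(t,tw,18,118)); sa=(s,sw,dark(s,sw,4,118))
for name,l in (("both",[ta,sa]),("top",[ta]),("scene",[sa])):
    print("wide",name,fitbox(l,(10,24),(66,100),(465,289,-.29)))
tw=(350,174,28,14); sw=(98,190,32,20)
ta=(t,tw,dark(t,tw,35,120))
print(s.f[194:203,100:126].max(axis=2))
sa=(s,sw,dark(s,sw,45,115))
for sz in ((8,36),(10,38),(12,40)):
  for name,l in (("top",[ta]),("scene",[sa])):
    print("slot",sz,name,fitbox(l,sz,(100,100.01),(563,-319,-.13)))
E
```

```text
narrow both (array([ 4.88528787e+02,  3.57004499e+02, -3.88047671e-01]), np.float64(4.671105202466164))
narrow top (array([ 4.88182124e+02,  3.57223578e+02, -3.55209014e-01]), np.float64(1.5766916947207712))
narrow scene (array([490.519248  , 355.91575759,  -0.49658421]), np.float64(1.0858069688190088))
wide both (array([ 4.68098967e+02,  2.88006376e+02, -3.57389806e-01]), np.float64(4.8068174117669065))
wide top (array([ 4.67705219e+02,  2.88649784e+02, -3.54410346e-01]), np.float64(1.2935768409326924))
wide scene (array([ 4.70033384e+02,  2.87048318e+02, -4.01189743e-01]), np.float64(1.712500699738452))
[[109 109 111 111 108 110 109 111 109 110 111 109 110 110 110 111 108 112
  111 109 109 109 109 112 110 107]
 [110 109 107 109 108 108 113 111 110 109 110 109 109 109 111 109 109 112
  111 109 111 110 108 110 111 109]
 [110 108 109 113 110 111 110 111 111 112 110 110 110 108 112 110 110 112
  110 109 110 110 111 108 111 108]
 [109 107 113 110 112  99 105 110 109 109 111 111 111 109 112 111 112 111
  110 111 111 111 109 112 111 108]
 [108 110 111 111 104  72  84  93  93  92 102 104 1
[... 461 characters left out ...]
113 110 111 112 111 110 111 110]]
slot (8, 36) top (array([ 5.62974360e+02, -3.18288279e+02, -1.44882827e-01]), np.float64(0.34806319991289403))
slot (8, 36) scene (array([ 5.65782210e+02, -3.21262962e+02, -1.43086211e-01]), np.float64(4.207825606059796))
slot (10, 38) top (array([ 5.63098607e+02, -3.18956830e+02, -1.27564218e-01]), np.float64(2.1733188761249176))
slot (10, 38) scene (array([ 5.65680820e+02, -3.21201832e+02, -1.21733770e-01]), np.float64(5.832842692366893))
slot (12, 40) top (array([ 5.63226138e+02, -3.19070846e+02, -1.09752630e-01]), np.float64(7.630429378591465))
slot (12, 40) scene (array([ 5.66308959e+02, -3.21193636e+02, -1.13775319e-01]), np.float64(11.41411370491507))
```

```bash
python3 - <<'E'
from h import *
t=Cam("top"); s=Cam("scene")
def cp(uv,x0,y0,k): return (np.array(uv,float)+.5)/k-.5+[x0,y0]
def ang(a,b): d=b-a; return np.degrees(np.arctan2(d[1],d[0]))
c=s.plane(cp([[210,303],[385,322]],180,155,5),0); print("base bottom far edge (scene)",c,ang(c[0],c[1]))
c=s.plane(cp([[425,122],[388,292]],180,155,5),10); print("right edge z10",c,ang(c[0],c[1]))
e=s.plane(cp([[95,345],[552,403]],330,140,8),35); print("rack front edge scene",e,ang(e[0],e[1]))
e=s.plane(cp([[80,418],[555,482]],330,140,8),0); print("rack front bottom scene",e,ang(e[0],e[1]))
e=t.plane(cp([[120,205],[500,300],[547,170],[515,300]],100,205,8),35); print("rack near edge top",e,ang(e[1],e[0]),ang(e[3],e[2]))
# predicted pad projections
yaw=np.radians(-14); b=np.array([479,-17,0]); Rm=np.array([[np.cos(yaw),-np.sin(yaw),0],[np.sin(yaw),np.cos(yaw),0],[0,0,1]])
F=lambda L:b+np.array(L)@Rm.T
print("pad",F([-25.5,0,50]),"down",F([-29,0,27]))
h=np.array([60,0,22]); d=np.array([-np.cos(.28),0,np.sin(.28)]); n=np.array([np.sin(.28),0,np.cos(.28)])
pts=[F(h+d*u+n*3.5+[0,v,0]) for u,v in((125,38),(125,-38),(5,-38),(5,38),(90,0))]
print("plate top cam crop",((t.proj(pts)+.5-[225,155])*6).round(), "scene",((s.proj(pts)+.5-[180,155])*5).round())
print("base scene crop",((s.proj([F([x,y,z]) for x in(-75,75) for y in(-45,45) for z in (0,10)])+.5-[180,155])*5).round())
print("dropper",t.plane([264,172],85), "vial",t.plane([[307,221.5],[196,226]],50))
st=sensors.read_state(); print(rot(st["ee_rot"]).as_matrix().round(4))
E
```

```text
base bottom far edge (scene) [[540.42213303 -79.23209363   0.        ]
 [561.35341293   8.78954927   0.        ]] 76.62367605873088
right edge z10 [[420.46093674  42.83864526  10.        ]
 [550.11849797  11.28037934  10.        ]] -13.679626200760417
rack front edge scene [[481.93962684 243.00670143  35.        ]
 [523.11930464 386.2339317   35.        ]] 73.95937346694701
rack front bottom scene [[480.10215308 243.82292693   0.        ]
 [525.12767814 396.1775882    0.        ]] 73.53595655802643
rack near edge top [[476.07894234 400.48476071  35.        ]
 [433.4435302  260.52229164  35.        ]
 [479.45435606 242.14585567  35.        ]
 [433.12253351 255.06377295  35.        ]] 73.05819883563511 -15.579164567983716
pad [454.25745898 -10.83099166  50.        ] down [450.86142394  -9.98426503  27.        ]
plate top cam crop [[ 94. 497.]
 [255. 526.]
 [293. 298.]
 [140. 271.]
 [187. 443.]] scene [[412.  65.]
 [274.  52.]
 [230. 243.]
 [377. 259.]
 [332. 112.]]
base scene crop [[272. 116.]
 [271. 102.]
 [428. 132.]
 [428. 118.]
 [211. 304.]
 [210. 291.]
 [385. 324.]
 [385. 311.]]
dropper [[608.15526236 -44.6919282   85.        ]] vial [[ 463.84716345 -158.06605102   50.        ]
 [ 471.85222556  158.41877827   50.        ]]
[[ 0.000e+00  2.433e-01  9.699e-01]
 [ 1.000e-04  9.699e-01 -2.433e-01]
 [-1.000e+00  1.000e-04  0.000e+00]]
```

>>> play_rows(deltas=[[-1,[0,-0.03,0.03],[0,0,0]],[-1,[0,-0.065,0.064],[0,0,0]],[-1,[0,-0.105,0.103],[0,0,0]],[-1,[0,-0.145,0.142],[0,0,0]],[-1,[0,-0.185,0.181],[0,0,0]],[-1,[0,-0.225,0.22],[0,0,0]],[-1,[0,-0.265,0.26],[0,0,0]],[-1,[0,-0.305,0.299],[0,0,0]],[-1,[0,-0.345,0.338],[0,0,0]],[-1,[0,-0.38,0.373],[0,0,0]]], grip_force=20)

```text
clock: 2.65
tcp_pos: [403.9, 72.3, 230.8]
ee_rot: [0.702, 0.087, 0.701, -0.087]
ft_force: [0.7, 0.3, -0.6]
finger_gap: 0.8
```

>>> play_rows(deltas=[[-1,[0.02,-0.03,0.03],[0,0,0]],[-1,[0.05,-0.055,0.055],[0,0,0]],[-1,[0.085,-0.07,0.068],[0,0,0]],[-1,[0.12,-0.07,0.068],[0,0,0]],[-1,[0.135,-0.07,0.068],[0,0,0]],[-1,[0.135,-0.07,0.068],[0,0,0]]])

```text
clock: 3.4
tcp_pos: [451.5, -10.0, 94.9]
ee_rot: [0.701, 0.087, 0.702, -0.086]
ft_force: [0.3, -0.6, 0.0]
finger_gap: 0.5
```

```bash
python3 - <<'E'
from h import *
s=Cam("scene"); crop(s.f,170,100,160,120,5,"pics/ped1.png")
st=sensors.read_state(); print(st["tcp_pos"],st["ft_force"],st["clock"],st["finger_gap"],rot(st["ee_rot"]).as_matrix().round(4))
E
```

```text
[452.41752711 -10.09412732  96.16035034] [ 0.56800688 -0.41113528  0.13860845] 3.45 0.3073368942865806 [[ 8.000e-04  2.428e-01  9.701e-01]
 [-0.000e+00  9.701e-01 -2.428e-01]
 [-1.000e+00  2.000e-04  8.000e-04]]
```

View pics/ped1.png

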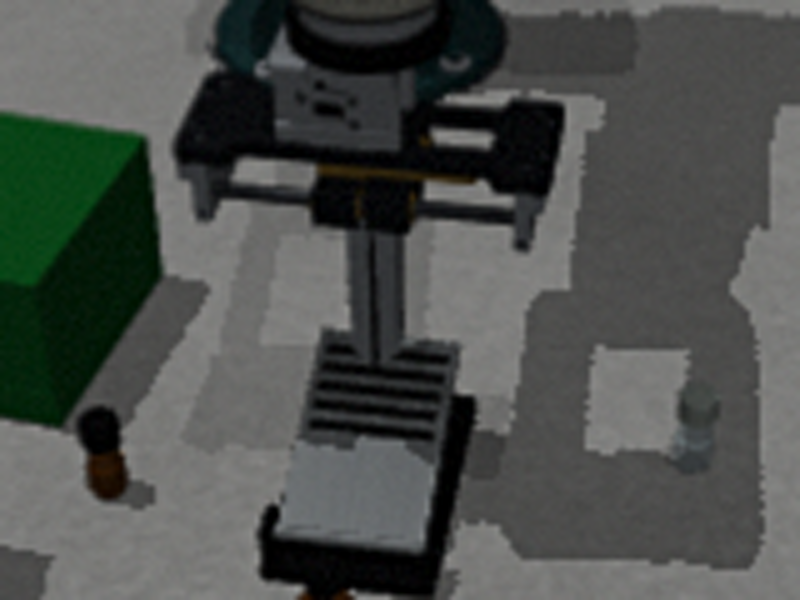

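The closed fingertips are above the ribs near the pressing point. Before lowering I'll check the clearance to the green look-alike's corner.

```bash
python3 - <<'E'
from h import *
t=Cam("top"); crop(t.f,220,150,180,170,4,"pics/g1.png")
E
```

```text
(no output)
```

View pics/g1.png

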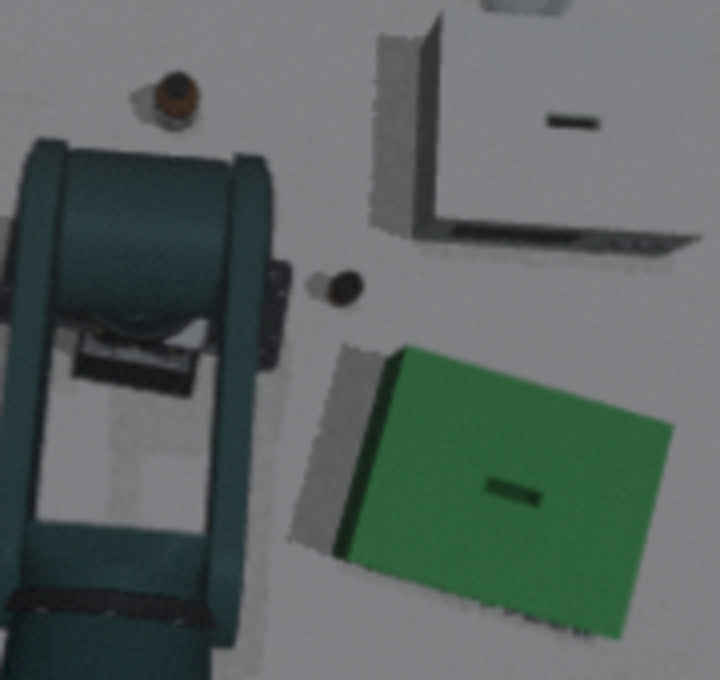

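The gripper edge at crop (285,300) clears the green box's left edge (345,550) and the vial (345,288). I'll press now.

>>> play_rows(deltas=[[-1,[0.012,0,0],[0,0,0]],[-1,[0.02,0,0],[0,0,0]],[-1,[0.028,0,0],[0,0,0]],[-1,[0.035,0,0],[0,0,0]],[-1,[0.041,0,0],[0,0,0]],[-1,[0.041,0,0],[0,0,0]]])

```text
clock: 4.25
tcp_pos: [451.1, -10.0, 54.1]
ee_rot: [0.701, 0.087, 0.703, -0.087]
ft_force: [-3.5, 0.7, 7.1]
finger_gap: 0.5
```

>>> play_rows(deltas=[[-1,[0.002,0,0],[0,0,0]],[-1,[0.003,0,0],[0,0,0]],[-1,[0.003,0,0],[0,0,0]]])

```text
clock: 4.62
tcp_pos: [451.1, -9.9, 52.4]
ee_rot: [0.701, 0.087, 0.703, -0.086]
ft_force: [-6.1, 1.5, 12.0]
finger_gap: 0.3
```

>>> play_rows(deltas=[[-1,[0.0015,0,0],[0,0,0]],[-1,[0.002,0,0],[0,0,0]]])

```text
clock: 4.88
tcp_pos: [451.2, -10.0, 52.0]
ee_rot: [0.701, 0.087, 0.703, -0.086]
ft_force: [-11.2, 1.5, 22.3]
finger_gap: 0.3
```

The force rises steeply at TCP z 52, so the pedal is on its stop. I'll hold it, then release.

>>> play_rows(deltas=[[-1,[0,0,0],[0,0,0]],[-1,[0,0,0],[0,0,0]],[-1,[0,0,0],[0,0,0]]])

```text
clock: 5.25
tcp_pos: [451.2, -9.9, 52.1]
ee_rot: [0.701, 0.087, 0.703, -0.086]
ft_force: [-10.1, 2.2, 20.8]
finger_gap: 0.5
```

>>> play_rows(deltas=[[-1,[-0.006,0,0],[0,0,0]],[-1,[-0.014,0,0],[0,0,0]],[-1,[-0.022,0,0],[0,0,0]],[-1,[-0.032,0,0],[0,0,0]],[-1,[-0.05,0,0],[0,0,0]],[1,[-0.08,0,0],[0,0,0]],[1,[-0.12,0,0],[0,0,0]],[1,[-0.16,0,0],[0,0,0]]])

```text
clock: 6.25
tcp_pos: [451.0, -10.2, 209.6]
ee_rot: [0.701, 0.087, 0.703, -0.087]
ft_force: [1.6, -0.0, 0.2]
finger_gap: 26.8
```

```bash
python3 - <<'E'
from h import *
s=Cam("scene"); crop(s.f,180,155,140,95,5,"pics/ped2.png")
st=sensors.read_state(); print(st["tcp_pos"],st["ft_force"],st["clock"],rot(st["ee_rot"]).as_matrix().round(4))
E
```

```text
[453.82273233 -10.54493771 216.00342349] [1.91947489 0.45565156 2.53739243] 6.3 [[ 7.800e-03  2.433e-01  9.699e-01]
 [-1.100e-03  9.700e-01 -2.433e-01]
 [-1.000e+00  8.000e-04  7.800e-03]]
```

View pics/ped2.png

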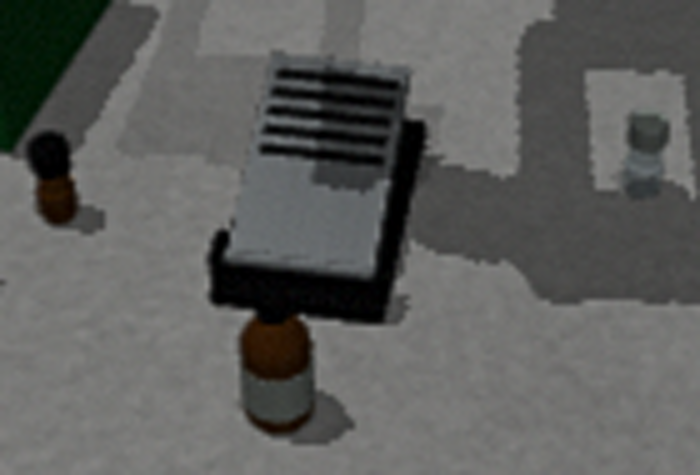

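The pedal is fully up again, with its free end back at crop (275–410,65) as before. Next is the slide; I'll check the wrist range first.

```bash
python3 - <<'E'
from h import *
st=sensors.read_state(); print(st["q"],st["tcp_pos"])
E
```

```text
[-1.48294053e-01 -1.31569146e-01  1.61378593e+00  7.27613700e-05
  1.65152854e+00 -1.47332590e+00] [453.82273233 -10.54493771 216.00342349]
```

>>> play_rows(deltas=[[1,[0,0.03,-0.004],[8,0,0]],[1,[0,0.068,-0.01],[17,0,0]],[1,[0,0.108,-0.016],[27,0,0]],[1,[0,0.148,-0.021],[37,0,0]],[1,[0,0.19,-0.028],[47,0,0]],[1,[0,0.232,-0.034],[57,0,0]],[1,[0,0.274,-0.04],[67,0,0]],[1,[0,0.316,-0.046],[77,0,0]],[1,[0,0.348,-0.05],[86,0,0]],[1,[0,0.3649,-0.053],[92.5,0,0]]])

```text
clock: 7.55
tcp_pos: [488.6, 357.8, 207.6]
ee_rot: [-0.422, -0.566, -0.422, 0.569]
ft_force: [0.3, -1.3, 0.4]
finger_gap: 93.8
```

>>> play_rows(deltas=[[1,[0.02,0,0],[0,0,0]],[1,[0.05,0,0],[0,0,0]],[1,[0.065,0,0],[0,0,0]],[1,[0.065,0,0],[0,0,0]]])

```text
clock: 8.05
tcp_pos: [488.4, 355.8, 142.3]
ee_rot: [-0.422, -0.565, -0.423, 0.569]
ft_force: [0.4, -0.3, 0.8]
finger_gap: 94.0
```

```bash
python3 - <<'E'
from h import *
s=Cam("scene"); crop(s.f,310,90,130,110,6,"pics/gr1.png")
st=sensors.read_state(); print(st["tcp_pos"],st["ft_force"],st["clock"],st["q"].round(2),rot(st["ee_rot"]).as_matrix().round(4))
T=st["tcp_pos"]; 
E
```

```text
[489.22541105 356.29276227 144.00954358] [ 0.2820602   0.70719754 -0.05854617] 8.1 [0.54 0.24 1.37 0.   1.54 0.83] [[-1.200e-03  9.584e-01 -2.855e-01]
 [-7.000e-04 -2.855e-01 -9.584e-01]
 [-1.000e+00 -1.000e-03  1.000e-03]]
```

View pics/gr1.png

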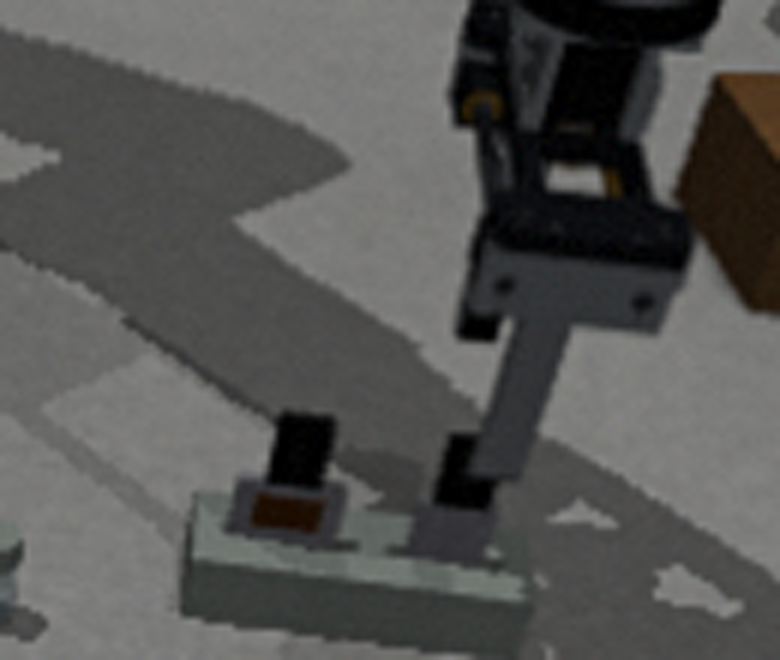

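The right tab's slide (narrow) is under the gripper; the front finger's tip is at crop (495,475). I'll use the finger as a calibration check.

```bash
python3 - <<'E'
from h import *
s=Cam("scene"); st=sensors.read_state(); M=rot(st["ee_rot"]).as_matrix(); T=st["tcp_pos"]
for w in (-8,8):
    P=[T+M@[25,59.5,w],T+M@[25,47,w]]
    print(((s.proj(P)+.5-[310,90])*6).round())
n=np.array([489.4,356.5]); 
for c in ((488.2,357.2),(490.5,355.9)):
    print(((s.proj(box(*c,-.288,10,24,66,100))+.5-[310,90])*6).round(0).tolist())
E
```

```text
[[521. 495.]
 [519. 476.]]
[[480. 490.]
 [479. 471.]]
[[432.0, 490.0], [487.0, 497.0], [433.0, 504.0], [489.0, 512.0], [450.0, 429.0], [507.0, 436.0], [451.0, 443.0], [509.0, 450.0]]
[[431.0, 494.0], [486.0, 501.0], [432.0, 508.0], [488.0, 515.0], [449.0, 432.0], [506.0, 440.0], [450.0, 447.0], [508.0, 454.0]]
```

>>> play_rows(deltas=[[1,[0.015,0,0],[0,0,0]],[1,[0.035,0,0],[0,0,0]],[1,[0.05,0,0],[0,0,0]],[0,[0.0505,0,0],[0,0,0]],[-0.4,[0.0505,0,0],[0,0,0]],[-0.5,[0.0505,0,0],[0,0,0]],[-0.5,[0.0505,0,0],[0,0,0]],[-0.5,[0.0505,0,0],[0,0,0]]], grip_force=8)

```text
clock: 9.15
tcp_pos: [489.6, 356.6, 94.4]
ee_rot: [0.423, 0.567, 0.423, -0.567]
ft_force: [-0.5, 0.1, -0.0]
finger_gap: 47.4
```

```bash
python3 - <<'E'
from h import *
s=Cam("scene"); crop(s.f,340,120,90,75,8,"pics/gr2.png")
t=Cam("top"); crop(t.f,90,190,100,75,7,"pics/gr2t.png")
st=sensors.read_state(); print(st["tcp_pos"],st["ft_force"],st["clock"],st["finger_gap"])
E
```

```text
[489.52059996 356.58703258  94.15913369] [ 0.16155764  0.64847461 -0.03955225] 9.25 38.991122802398664
```

View pics/gr2.png

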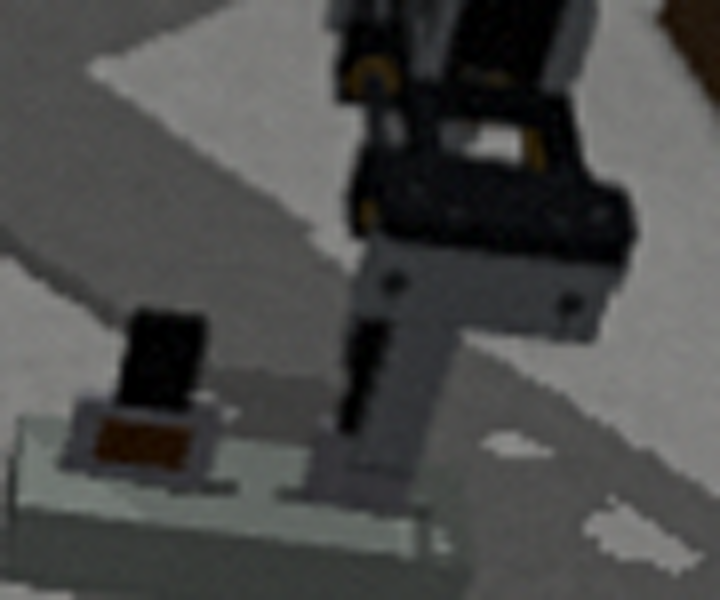

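View pics/gr2t.png

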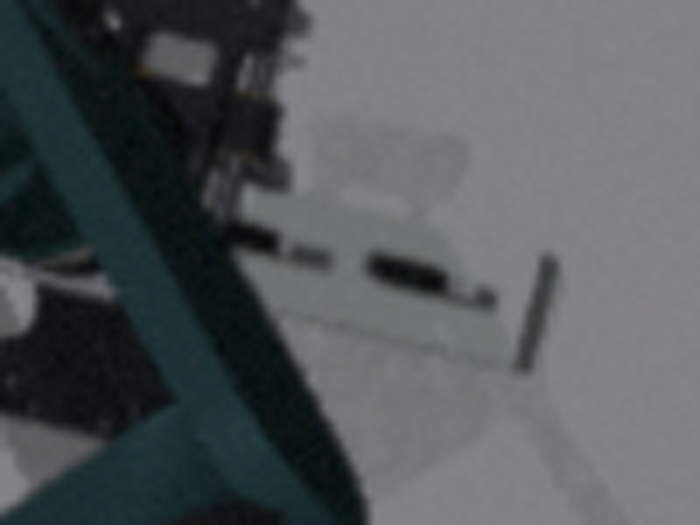

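The jaws straddle the tab: finger at crop (395,400), tab showing at (365,370). I'll close softly.

>>> play_rows(deltas=[[-0.7,[0,0,0],[0,0,0]],[-0.8,[0,0,0],[0,0,0]],[-0.9,[0,0,0],[0,0,0]],[-1,[0,0,0],[0,0,0]],[-1,[0,0,0],[0,0,0]],[-1,[0,0,0],[0,0,0]]], grip_force=6)

```text
clock: 10.0
tcp_pos: [489.5, 356.5, 94.0]
ee_rot: [0.423, 0.567, 0.423, -0.567]
ft_force: [-0.4, 0.6, -0.2]
finger_gap: 9.9
```

>>> play_rows(deltas=[[-1,[0,0,0],[0,0,0]],[-1,[0,0,0],[0,0,0]]], grip_force=30)

```text
clock: 10.25
tcp_pos: [489.5, 356.5, 94.0]
ee_rot: [0.423, 0.567, 0.423, -0.567]
ft_force: [-0.1, -0.3, -0.5]
finger_gap: 9.5
```

>>> play_rows(deltas=[[-1,[-0.005,0,0],[0,0,0]],[-1,[-0.015,0,0],[0,0,0]],[-1,[-0.03,0,0],[0,0,0]],[-1,[-0.045,0,0],[0,0,0]],[-1,[-0.07,0,0],[0,0,0]],[-1,[-0.11,0,0],[0,0,0]],[-1,[-0.15,0,0],[0,0,0]],[-1,[-0.15,0,0],[0,0,0]]])

```text
clock: 11.25
tcp_pos: [491.0, 357.6, 250.1]
ee_rot: [0.423, 0.571, 0.422, -0.563]
ft_force: [-0.4, -0.1, -0.9]
finger_gap: 9.6
```

```bash
python3 - <<'E'
from h import *
s=Cam("scene"); crop(s.f,330,60,100,130,5,"pics/l1.png")
st=sensors.read_state(); print(st["tcp_pos"],st["ft_force"],st["clock"],st["finger_gap"])
E
```

```text
[490.16049982 357.01648497 246.85104222] [ 0.00728985 -0.25086001 -1.08914638] 11.3 9.984307464148225
```

View pics/l1.png

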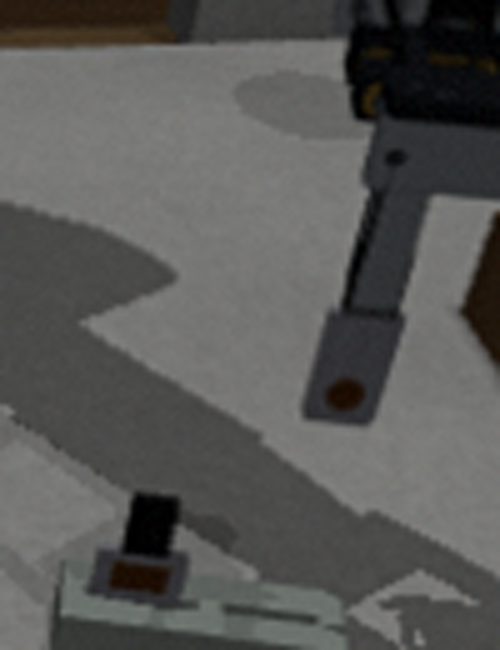

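The gripper holds the slide with the round window (crop (345,393)), and the wide slide is still in the rack. Moving over to the photometer at height.

>>> play_rows(deltas=[[-1,[0,0.008,0.02],[0,0,0]],[-1,[0,0.02,0.048],[0,0,0]],[-1,[0,0.034,0.08],[0,0,0]],[-1,[0,0.048,0.114],[0,0,0]],[-1,[0,0.063,0.148],[0,0,0]],[-1,[0,0.077,0.182],[-1,0,0]],[-1,[0,0.091,0.216],[-2,0,0]],[-1,[0,0.106,0.25],[-3,0,0]],[-1,[0,0.12,0.284],[-4,0,0]],[-1,[0,0.135,0.318],[-5,0,0]]])

```text
clock: 12.55
tcp_pos: [526.5, 10.9, 241.6]
ee_rot: [-0.446, -0.547, -0.448, 0.549]
ft_force: [-0.1, -0.5, -1.3]
finger_gap: 9.8
```

```bash
python3 - <<'E'
from h import *
st=sensors.read_state(); M=rot(st["ee_rot"]).as_matrix();print(st["tcp_pos"],M.round(4))
a=np.radians(-16.5-0.07); 
# commanded frame: x down, y angle yaw0+5
for y0 in (-16.59,):
    p0=np.array([489.4,356.5]); f=lambda d:(np.array([np.cos(np.radians(d)),np.sin(np.radians(d))]))
    Y=f(y0);Z=f(y0-90); c=p0+.135*1000*Y+318*Z; Y2=f(y0+5);Z2=f(y0-85)
    d=np.array([564.5,-319.7])-c; print("cmd",c,"delta y,z mm",d@Y2,d@Z2,"turn",-(-8-(y0+5)))
E
```

```text
[526.48062368  10.89038997 241.63121417] [[-4.400e-03  9.795e-01 -2.012e-01]
 [-1.000e-04 -2.012e-01 -9.795e-01]
 [-1.000e+00 -4.300e-03  1.000e-03]]
cmd [527.98456582  13.19222077] delta y,z mm 102.65125724560724 318.76845353296477 turn -3.59
```

>>> play_rows(deltas=[[-1,[0,0.011,0.034],[-1,0,0]],[-1,[0,0.022,0.068],[-2,0,0]],[-1,[0,0.033,0.102],[-3,0,0]],[-1,[0,0.044,0.136],[-3.6,0,0]],[-1,[0,0.055,0.17],[-3.6,0,0]],[-1,[0,0.066,0.204],[-3.6,0,0]],[-1,[0,0.077,0.24],[-3.6,0,0]],[-1,[0,0.088,0.274],[-3.6,0,0]],[-1,[0,0.098,0.304],[-3.6,0,0]],[-1,[0,0.1027,0.3188],[-3.6,0,0]]])

```text
clock: 13.8
tcp_pos: [562.8, -321.6, 241.2]
ee_rot: [-0.462, -0.534, -0.465, 0.535]
ft_force: [-0.3, 0.5, -0.8]
finger_gap: 9.8
```

>>> play_rows(deltas=[[-1,[0.015,0,0],[0,0,0]],[-1,[0.03,0,0],[0,0,0]],[-1,[0.035,0,0],[0,0,0]],[-1,[0.035,0,0],[0,0,0]],[-1,[0.035,0,0],[0,0,0]],[-1,[0.035,0,0],[0,0,0]]])

```text
clock: 14.55
tcp_pos: [565.0, -319.7, 209.9]
ee_rot: [0.465, 0.534, 0.464, -0.533]
ft_force: [0.4, -0.5, -0.7]
finger_gap: 9.8
```

```bash
python3 - <<'E'
from h import *
s=Cam("scene"); crop(s.f,70,120,110,110,6,"pics/s1.png")
t=Cam("top"); crop(t.f,310,135,100,90,7,"pics/s1t.png")
st=sensors.read_state(); print(st["tcp_pos"],st["ft_force"],st["clock"],st["finger_gap"],rot(st["ee_rot"]).as_matrix().round(4))
E
```

```text
[ 564.92095866 -319.75087915  209.53777643] [ 0.86755785 -0.08742985 -1.01816951] 14.65 9.82558938342313 [[ 9.000e-04  9.903e-01 -1.387e-01]
 [-5.000e-04 -1.387e-01 -9.903e-01]
 [-1.000e+00  9.000e-04  4.000e-04]]
```

View pics/s1.png

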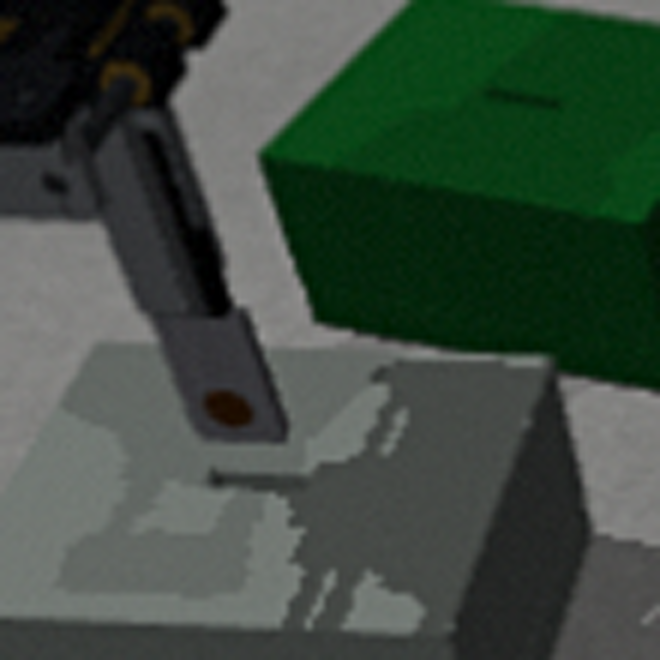

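View pics/s1t.png

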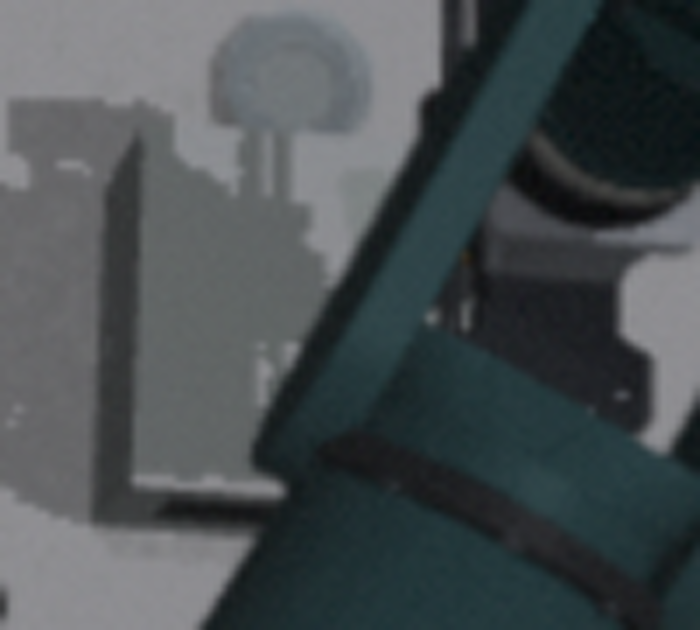

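Scene shows the slide upright just above the slot: foot at crop (200–285,440), slot at (212–310,480). The top view is blocked by the arm, so I'll compare slide and slot within the scene view, where the calibration bias cancels.

```bash
python3 - <<'E'
from h import *
s=Cam("scene"); crop(s.f,95,165,35,40,16,"pics/s2.png")
st=sensors.read_state(); M=rot(st["ee_rot"]).as_matrix(); T=st["tcp_pos"]
# predicted blade corners (no offset) crop coords
def pr(P): return ((s.proj(P)+.5-[95,165])*16-.5).round(0).tolist()
for zz in (17,-17):
  for yy in (3,-3):
    print(zz,yy,"foot",pr(T+M@[90,yy,zz]),"taper top",pr(T+M@[86,yy,zz]),"blade top",pr(T+M@[28,yy,zz]))
print("win",pr(T+M@[72,3,0]))
c,sn=np.cos(-.139),np.sin(-.139)
for a,b in ((4,18),(4,-18),(-4,18),(-4,-18)):
    print("slot",pr([564.5+a*c-b*sn,-319.7+a*sn+b*c,100]))
E
```

```text
17 3 foot [[131.0, 467.0]] taper top [[122.0, 446.0]] blade top [[-7.0, 125.0]]
17 -3 foot [[146.0, 438.0]] taper top [[138.0, 417.0]] blade top [[10.0, 97.0]]
-17 3 foot [[367.0, 476.0]] taper top [[359.0, 455.0]] blade top [[242.0, 134.0]]
-17 -3 foot [[382.0, 446.0]] taper top [[374.0, 425.0]] blade top [[258.0, 105.0]]
win [[212.0, 376.0]]
slot [[410.0, 578.0]]
slot [[163.0, 569.0]]
slot [[428.0, 539.0]]
slot [[183.0, 530.0]]
```

View pics/s2.png

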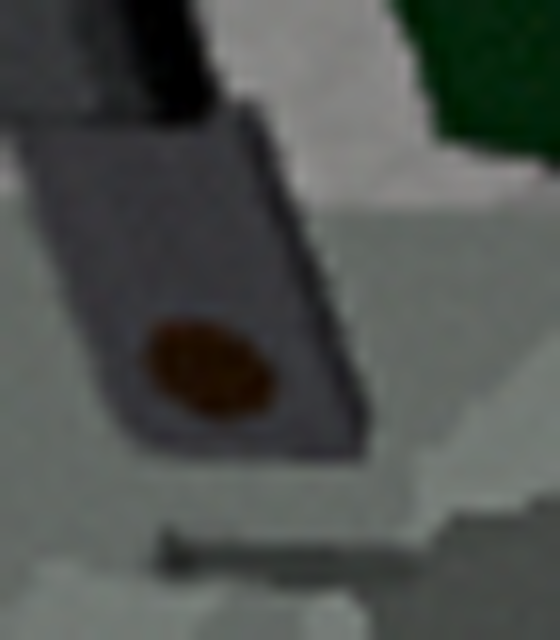

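```bash
python3 - <<'E'
from h import *
s=Cam("scene")
st=sensors.read_state(); M=rot(st["ee_rot"]).as_matrix(); T=st["tcp_pos"]
win=(100,178,24,17)
x0,y0,w,h=win
# reference background from neighbours: use threshold mid
g=s.f[y0:y0+h,x0:x0+w].max(axis=2); b=s.f[y0:y0+h,x0:x0+w]
print(g[4:15])
a=np.clip((103-g.astype(float))/(103-62),0,1)
def blade(dy,dz,dh,tip=4):
    L=[[28+dh-1,yy,zz] for yy in(-3,3) for zz in (-17,17)]+[[86+dh,yy,zz] for yy in(-3,3) for zz in (-17,17)]+[[90+dh,yy,zz] for yy in(-1.5,1.5) for zz in (-17,17)]
    return T+(np.array(L)+[0,dy,dz])@M.T
wt=np.ones_like(a)
def cost(p): return (((render(s,blade(0,p[0],p[1]),win)-a)*wt)**2).sum()
for q in ((0,0),(2,-2)):
    r=minimize(cost,q,method="Nelder-Mead",options=dict(initial_simplex=[[q[0],q[1]],[q[0]+2,q[1]],[q[0],q[1]+2]])); print("dz (tool z), dh",r.x,r.fun)
# slot fit, same cam
sw=(98,190,32,20); 
print(s.f[196:202,102:126].max(axis=2))
E
```

```text
[[ 59  58  57  57  56  58  54  56  58  59  58  59  60  44  32  73 105 104
  102 104 103 105 101 103]
 [ 56  58  60  60  58  58  56  56  57  57  55  61  60  54  35  65 105 105
  106 104 105 105 102 106]
 [ 57  57  59  59  58  56  58  54  55  62  58  58  59  57  42  42 104 105
  103 102 102 104 103 104]
 [ 64  58  58  57  48  43  39  41  47  47  57  57  60  61  42  34  75 103
  103 104 101 103 102 104]
 [ 74  57  57  59  37  29  29  27  32  33  41  55  58  58  54  37  67 108
  106 103 103 105 101 100]
 [ 86  64  57  51  35  32  32  32  31  28  31  44  56  59  57  43  49 105
  106 106 104 102 102 103]
 [ 88  64  59  54  42  29  30  29  29  30  32  31  46  57  59  55  35  72
  107 103 101 103 104 103]
 [104  72  56  56  49  37  30  27  27  29  29  28  47  56  60  54  41  52
  103 105 104 103 105 104]
 [105  87  63  55  58  56  41  30  32  32  33  39  57  59  57  57  44  39
   90 106 104 102 101 103]
 [106 106  71  58  56  58  59  56  47  45  45  53  60  58  56  60  52  39
   88 106 102 102 104 108]
 [105 106  91  73  57  53  56  56  54  50  54  54  54  53  53  59  51  47
  102 108 102 103 108 118]]
dz (tool z), dh [-0.23498302 -1.18762152] 2.608123858011148
dz (tool z), dh [-0.23498302 -1.18762152] 2.608123858011148
[[103 105 104 104 105 106 104 104 104 106 106 105 104 105 104 105 106 104
  104 123 122 121 121 122]
 [104 105 106  98 101 104 103 108 103 106 106 105 105 104 104 107 106 104
  111 121 114  75  75  75]
 [104 105  97  67  80  92  90  91  99 101 103 101 100 102 104 100 102 102
  113 113  82  68  71  70]
 [103 106  84  52  45  58  60  60  59  63  57  61  59  63  70  68  68  69
   78  82  73  74  73  71]
 [104  96  77  51  41  55  61  59  56  59  57  55  56  56  56  59  58  57
   58  68  75  73  76  74]
 [121 112 107  92  88  97 105  97  86  82  65  61  60  62  68  63  63  62
   65  74  73  74  74  71]]
```

>>> play_rows(deltas=[[-1,[0.008,0,0],[0,0,0]],[-1,[0.0155,0,0],[0,0,0]],[-1,[0.0155,0,0],[0,0,0]],[-1,[0.0155,0,0],[0,0,0]]])

```text
clock: 15.25
tcp_pos: [564.6, -319.7, 193.3]
ee_rot: [0.464, 0.534, 0.464, -0.534]
ft_force: [0.5, -0.2, -0.5]
finger_gap: 9.8
```

```bash
python3 - <<'E'
from h import *
s=Cam("scene"); crop(s.f,95,170,40,40,16,"pics/s3.png")
st=sensors.read_state(); M=rot(st["ee_rot"]).as_matrix(); T=st["tcp_pos"]; print(T,st["ft_force"])
def pr(P): return ((s.proj(P)+.5-[95,170])*16-.5).round(0).tolist()
for zz in (17,-17): print("foot",pr(T+M@[90,1.5,zz]),pr(T+M@[90,-1.5,zz]))
E
```

```text
[ 564.77185931 -319.776739    193.56710016] [-0.07690146  1.00743799 -1.21232534]
foot [[168.0, 460.0]] [[176.0, 446.0]]
foot [[401.0, 469.0]] [[408.0, 455.0]]
```

View pics/s3.png

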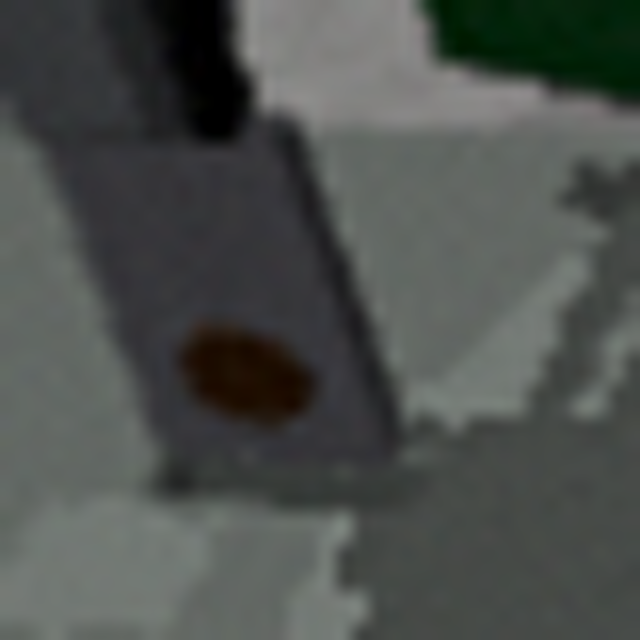

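The foot at crop (172–395,462) is centred over the slot (158–425,475). I'll lower it gently and watch the force.

>>> play_rows(deltas=[[-1,[0.002,0,0],[0,0,0]],[-1,[0.004,0,0],[0,0,0]],[-1,[0.0055,0,0],[0,0,0]],[-1,[0.007,0,0],[0,0,0]]])

```text
clock: 15.8
tcp_pos: [564.7, -319.7, 186.3]
ee_rot: [0.464, 0.534, 0.464, -0.534]
ft_force: [-0.0, -0.0, -0.2]
finger_gap: 9.9
```

>>> play_rows(deltas=[[-1,[0.0015,0,0],[0,0,0]],[-1,[0.003,0,0],[0,0,0]],[-1,[0.0045,0,0],[0,0,0]],[-1,[0.0045,0,0],[0,0,0]]])

```text
clock: 16.3
tcp_pos: [564.6, -319.6, 181.7]
ee_rot: [-0.464, -0.534, -0.464, 0.534]
ft_force: [0.2, 0.2, -0.7]
finger_gap: 9.9
```

```bash
python3 - <<'E'
from h import *
s=Cam("scene"); crop(s.f,95,170,40,40,16,"pics/s4.png")
st=sensors.read_state(); print(st["tcp_pos"],st["ft_force"],st["ft_torque"],st["finger_gap"])
E
```

```text
[ 564.67457628 -319.6616578   181.87484677] [-0.47016603 -0.3032352  -0.40031478] [-0.12763637  0.10744397 -0.0013972 ] 10.071063545714695
```

View pics/s4.png

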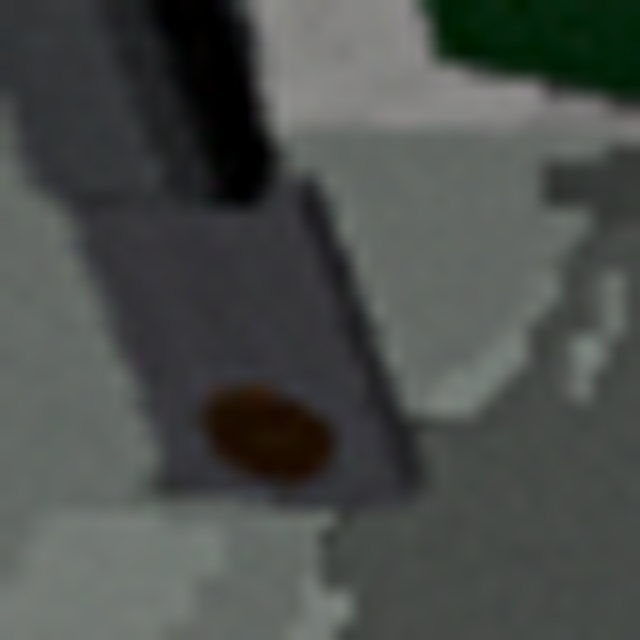

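The foot is inside the slot with no contact force, so I'll continue down.

>>> play_rows(deltas=[[-1,[0.003,0,0],[0,0,0]],[-1,[0.006,0,0],[0,0,0]],[-1,[0.009,0,0],[0,0,0]],[-1,[0.012,0,0],[0,0,0]],[-1,[0.012,0,0],[0,0,0]]])

```text
clock: 16.98
tcp_pos: [564.6, -319.6, 169.5]
ee_rot: [-0.464, -0.534, -0.464, 0.534]
ft_force: [0.8, 0.7, -1.1]
finger_gap: 9.9
```

>>> play_rows(deltas=[[-1,[0.004,0,0],[0,0,0]],[-1,[0.008,0,0],[0,0,0]],[-1,[0.012,0,0],[0,0,0]],[-1,[0.016,0,0],[0,0,0]],[-1,[0.018,0,0],[0,0,0]],[-1,[0.018,0,0],[0,0,0]],[-1,[0.018,0,0],[0,0,0]],[-1,[0.018,0,0],[0,0,0]]])

```text
clock: 17.98
tcp_pos: [564.8, -319.8, 152.2]
ee_rot: [0.464, 0.534, 0.464, -0.534]
ft_force: [0.0, -0.0, -1.1]
finger_gap: 9.9
```

```bash
python3 - <<'E'
from h import *
s=Cam("scene"); crop(s.f,85,150,60,60,10,"pics/s5.png"); cv2.imwrite("pics/full5.png",s.f)
st=sensors.read_state(); print(st["tcp_pos"],st["ft_force"],st["ft_torque"],st["finger_gap"],st["clock"])
E
```

```text
[ 564.77824175 -319.76087409  152.17440241] [ 0.2795311  -0.44786049 -0.24841954] [-0.07924007  0.06319027 -0.01978917] 9.524735089323508 18.025
```

View pics/s5.png

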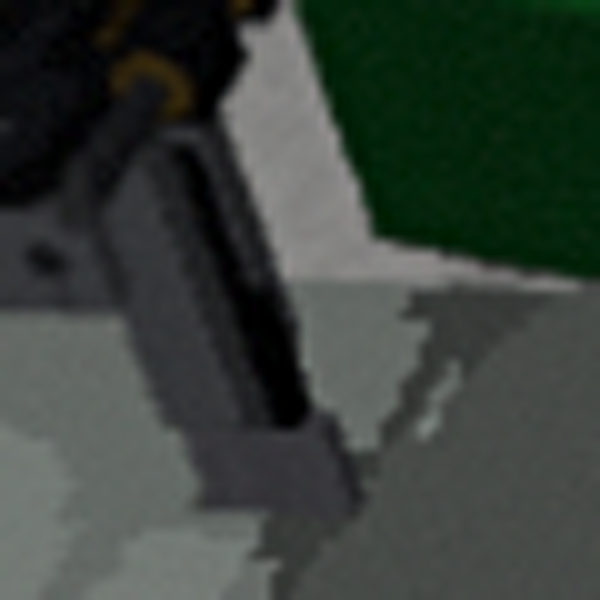

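View pics/full5.png

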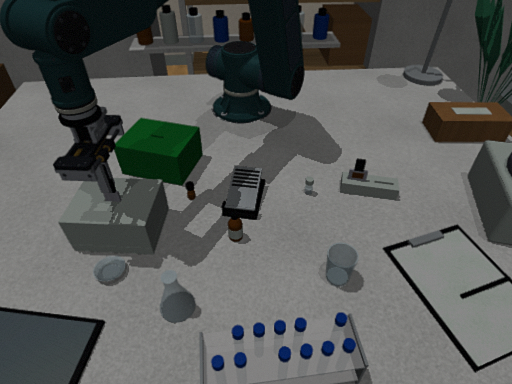

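The window is fully out of sight in the slot. About 24 mm of bare blade shows below the tab at crop (200–355,430–510), there is no contact force, and the bystanders are unmoved. I'm handing in now.

```bash
python3 -c "
from cell import ticket,sensors
print(ticket.sign_off()); print(sensors.read_state()['clock'])"
```

```text
the job is handed in; nothing more can be done
None
the job is handed in; nothing more can be done
```

I zeroed the photometer, put the narrow slide into its slot, and handed the job in at about 18 s with the slide still gripped.

- **Pedal:** I pressed it to its stop with the slot empty. The force rose steeply to about 22 N at the stop. I held it there for at least half a second, and the picture afterwards showed the pedal fully up.
- **Slide:** I took the narrow slide from the rack by its tab at 30 N; its round window was visible once it was lifted. It went through the white photometer's slot without any notable contact force.
- **Final state:** The foot is about 38 mm below the photometer's top and the window's upper edge about 10 mm below it. The tab's underside is about 24 mm above the top. The sideways force read under 0.5 N, and the slide hangs freely.
- **Left alone:** In the last full picture the wide slide, the glassware, bottle and vials, and the green look-alike were where they started.

**Checks that disagreed:** The two cameras placed the slot about 3 mm apart. I used a value in between and checked the slide against the slot in the scene view before entering. The arm hid the slot from the top camera at that point, so that check rests on one view. The slide also measured about 1 mm higher, or farther from the camera, than expected, which is well within the margins.

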